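# Find the module case that rattles and present it for inspection

## Robot

A 6-joint arm with a two-finger parallel gripper is mounted at the origin on the work surface. World frame = base frame: x ahead of the robot, y to its left, z up, the work surface at z = 0. Lengths are in m, angles in rad, forces in N, time in s.
With the tool pointing down it reaches from about 0.35 to 0.975 m from the base axis. Payload 4.9 kg.
Tool frame: the origin (TCP) lies between the finger pads; the fingertips stand 22 mm ahead of it and the grasp point (between the pads) lies 3 mm ahead of it; z points along the fingers, y is the line along which they close (so a half turn about z gives the same grasp; the last joint's range is limited). The gripper opens to 85 mm and grips with 20 to 120 N. Pads are 22 mm wide; open, the fingers measure 114 mm over their backs; the gripper's body (76 mm by 85 mm) begins 54 mm behind the grasp point. The pads swing forward as they close: fully open they stand 13 mm farther back than shut.
Start: joints at [1.137, 0.053, 1.613, -0, 1.476, -0.119], TCP at [0.194, 0.594, 0.253] pointing down, gripper open.
Joint ranges: [-3.01, 3.01], [-1.01, 2.22], [0.06, 2.58], [-1.02, 4.17], [0.09, 2.62], [-3.14, 3.14]. Speed limits (rad/s): [2.57, 2.57, 3.14, 3.14, 3.14, 3.14].

## Interface

Orientations are given as a unit quaternion [w, x, y, z].
In Python, from plant import state, grab_frame, get_calibration, job_done, recognise, regions_of gives the robot as it stands.
- The arm moves only by the tool apply_moves, never from a script. Its argument "targets" is a list of rows, each an object with "translation": the shift along the tool's x, y, z normalised to -1 to 1, where 1 is 100 mm, a list of three; "twist": the turn about the tool's z normalised to -1 to 1, where 1 is 0.1 rad; "hand": the opening, from 0 (shut) to 1 (fully open). A call has 1 to 8 rows; each row shifts and turns the commanded pose from where the row before left it, along the tool's axes as they then stand; what a row does not reach is not made up. A row lasts 1/10 s, in which the tool goes at most 50 mm and 8.59 degrees, less where a joint would pass 70% of its speed; a pose out of reach is approached as far as the arm can. A call with a number of a shift or a turn outside -1 to 1 is refused whole. A call with a gripper value outside its range is refused whole. The fingers move at their own pace and stop on an object; the grip force is fixed at half the most. Time passes only in rows, so rows that do not move let the fingers close. It gives the time, the measured TCP pose, the force, the opening and the grip force at its end, in the units of the state.
- state(): the state, without advancing time (a new reading comes with each control period).
- grab_frame(name): name is "side" or "top"; returns the picture (384x512x3 uint8, red, green, blue); there is no depth.
- get_calibration(name): a dict with "camera_matrix" (3x3 intrinsics, pixels), "pose" (4x4, takes a point from camera to world coordinates). Camera axes: x right, y up, looking along -z (the intrinsics and any distortion apply to the point x, -y, -z); pixel columns grow to the right and rows downward; lengths in m; the calibration is good to about 2 mm. A picture is of the moment at which its call begins. get_calibration takes no time and is no camera call.
- job_done(): hands the job in; it is judged then, once.
Trained networks look in the newest picture that a camera, given by its name, has taken for a name from the list of things; names that differ only in an ending like _2 or _b are one class to them, and where a whole thing is asked for, a point or a joint stands for the part that bears it (a point fixed in the world has none). Each returns a list of dicts, best first, with "score" (0 to 1); they miss things now and then, are a little off and sometimes report something else, mostly with a low value. They report only what shows in the picture. A call takes as long as a camera call. They do not tell look-alikes from the thing itself.
- recognise(camera, query): "point" ([x, y, z] in m, in world coordinates, good to about 4 mm: the middle of the surface that is visible of it).
- regions_of(camera, query): "pixels" (384x512 bool, what is visible of it).
The state is a dict: "time": time; "joint_pos": joint angles; "joint_vel": joint speeds; "joint_efforts": joint torques, N m; "tool_pos": TCP position; "tool_rot": TCP orientation; "contact_force": force on the tool from outside, world axes, zero at the start; "ft_torque": the same for the moment, N m; "gripper_width": opening from 0.0 (shut) to 1.0 (fully open); "grasp_force": force on a finger pad.
Only numpy, scipy, OpenCV 4.12 (cv2) and the standard library are available. Lean on these libraries where they do the work, as an engineer would, in place of code of your own. Each camera call takes 0.05 s, during which the arm holds its last target. There are 200 camera calls.

## Task

One of the three sealed blue module cases has a part loose inside: pick up a case and shake it to and fro along its length (or rock it end to end) so that anything loose would knock at both ends, and set a silent case back down flat about where it stood, until you have found the one that rattles. Present that one at the free inspection pad, the one without the motor on it: hold it level and still about 12 cm above the middle of the pad, and finish while still holding it there. Leave the motor and the other things on the bench where they are.

Things in the scene. Friction and masses are not known exactly. Their poses are not given: they have to be found in the camera images.
- case_1: one of three sealed cases that look the same: blue, black end plates, white label with yellow stripe on top; 124 mm long (x axis), 56 wide (y), 44 high (z); origin at the centre of the underside. Starts flat on the bench, yaw within 0.3 rad, each 0.15 to 0.45 kg. Rigid, plain-sided; grip across the 56 mm width at mid-length, from above. Inner surfaces: c0 floor, c1 end at +x, c2 end at -x. More: case_2
- case_2: second case, looks the same. Exactly one of the three (any of them) holds a loose part of 0.18 kg, unseen, that rolls up to 40 mm either way from mid-length and knocks at the ends; in the other two nothing moves. It starts rolling at about 0.15 rad of tilt or a brisk jerk and in a level case stays where it stopped. See case_3
- case_3: third case, looks the same. How a rattle is felt: hold the case by its middle, tip it about 0.4 rad one way along its length, level it, tip it the other way, level it. In the rattling case the moment at the wrist (about the case's y axis) then differs by some 0.13 N m between the two level holds; in a silent case by no more than sensor noise
- pad_left: left inspection pad (larger y is left): a fixed grey plate 120 x 120 x 8 mm with a black rubber top; origin at the centre of its underside, z up. One pad has the motor standing on it; the other is free, with only a flat green card lying on it
- pad_right: right inspection pad (larger y is left): a fixed grey plate 120 x 120 x 8 mm with a black rubber top; origin at the centre of its underside, z up. One pad has the motor standing on it; the other is free, with only a flat green card lying on it
- motor: black round motor with a green circuit board on top, 72 mm across, 67 mm high to its shaft end, standing loose on one of the two pads; origin at the centre of its underside. Not to be moved
- meter: bystander: yellow and black hand-held multimeter 160 x 78 x 36 mm lying flat, loose; origin under its centre, length along its x
- screwdriver: bystander: screwdriver with red handle, 180 mm long, 26 mm thick, lying along its x between the two pads, loose; origin under its middle
- bottle: bystander: white bottle 64 mm across, 150 mm high, standing at the right, loose; origin at the centre of its underside
- spool: bystander: metal spool of wire 60 mm across, 40 mm high, standing on the right, loose; origin at the centre of its underside
- adapter: bystander: black adapter box with blue top 85 x 60 x 28 mm, lying beyond the pads, loose; origin under its centre
Things that resemble listed ones, but are neither listed nor needed, are in the scene too. Leave any green or turquoise look-alike of the case_1 alone. What is shaped like the case_2 but orange is not meant.

How it is judged:
By the outcome, as a careful person would: the job done as asked, in the order asked, and still so for the second after the job is handed in, while the arm keeps its last pose, push and grip.
It also fails if it takes over 72 s, if anything falls off the work surface, if the arm or the gripper's body presses on something with over 40 N, if the wrist force passes 120 N, or if a joint passes its speed limit or range.

## Working session

There is one attempt and no reset: what is moved stays moved. The work goes in short steps, Python scripts to look and compute and a tool call to move; the robot and the scene stay as the last step left them, time stands still between calls to the robot, and variables do not carry over. Pictures are saved under pics/ and viewed, at most 10 in all, crops included, and the job is handed in when it is done.

Besides the shell and the picture viewer there is one more tool, called after "Call:" by a JSON object that holds its "name" and its "arguments", one argument or row to a line. apply_moves: Moves the arm, as the interface text tells. Its arguments: {"type":"object","properties":{"targets":{"type":"array"}},"required":["targets"]}

```bash
mkdir -p pics
cat > h.py <<'E'
import sys; sys.path.insert(0,'.')
import numpy as np, cv2
from plant import *
E
python3 - <<'E'
from h import *
for n in ("top","side"):
    f=grab_frame(n); cv2.imwrite(f"pics/{n}0.png",cv2.resize(f[:,:,::-1],(768,576)))
    for q in ("case_1","pad_left","motor") if n=="top" else ("case_1",):
        for r in recognise(n,q): print(n,q,np.round(r["point"],3),round(r["score"],2))
    c=get_calibration(n); print(c["camera_matrix"],np.round(c["pose"],3))
print(state())
E
```

```text
top case_1 [0.333 0.306 0.049] 0.85
top case_1 [0.491 0.218 0.046] 0.75
top case_1 [ 0.239 -0.242  0.041] 0.73
top case_1 [ 0.445 -0.197  0.042] 0.67
top case_1 [ 0.368 -0.355  0.042] 0.6
top case_1 [0.46  0.014 0.045] 0.55
top pad_left [0.631 0.154 0.007] 0.89
top motor [0.648 0.174 0.064] 0.61
[[401.93524833   0.         259.62012289]
 [  0.         401.93524833 188.64806244]
 [  0.           0.           1.        ]] [[ 7.000e-03  9.870e-01 -1.620e-01  3.290e-01]
 [-1.000e+00  8.000e-03  1.000e-03  9.000e-03]
 [ 2.000e-03  1.620e-01  9.870e-01  1.297e+00]
 [ 0.000e+00  0.000e+00  0.000e+00  1.000e+00]]
side case_1 [0.466 0.03  0.043] 0.9
side case_1 [0.494 0.236 0.044] 0.87
side case_1 [0.334 0.322 0.046] 0.69
side case_1 [ 0.374 -0.338  0.046] 0.68
side case_1 [ 0.243 -0.227  0.043] 0.62
side case_1 [ 0.444 -0.172  0.048] 0.59
[[489.82364464   0.         262.53968996]
 [  0.         489.82364464 188.78456009]
 [  0.           0.           1.        ]] [[-0.998  0.024 -0.054  0.448]
 [-0.057 -0.652  0.756  1.185]
 [-0.017  0.758  0.652  1.042]
 [ 0.     0.     0.     1.   ]]
{'time': 0.3, 'joint_pos': array([ 1.13699429e+00,  5.29303779e-02,  1.61337441e+00, -5.24672783e-06,
        1.47601146e+00, -1.19008105e-01]), 'joint_vel': array([ 1.30055281e-03, -1.12278830e-04, -3.81650563e-03, -9.15124235e-05,
       -9.51897017e-04,  1.16832888e-03]), 'joint_efforts': array([ 4.29474749e-04, -3.93095326e+01, -3.69760001e+01, -1.21608346e-04,
        3.91055510e-03,  3.57112931e-06]), 'tool_pos': array([0.19342892, 0.59409228, 0.25287696]), 'tool_rot': array([-9.62217518e-05,  1.56747629e-01,  9.87638623e-01, -3.48777209e-04]), 'contact_force': array([-0.30127298, -0.33884114,  0.33376263]), 'ft_torque': array([ 0.03935218, -0.06006387, -0.00495727]), 'grasp_force': 0.0, 'gripper_width': 1.0007406162318817}
```

View pics/top0.png

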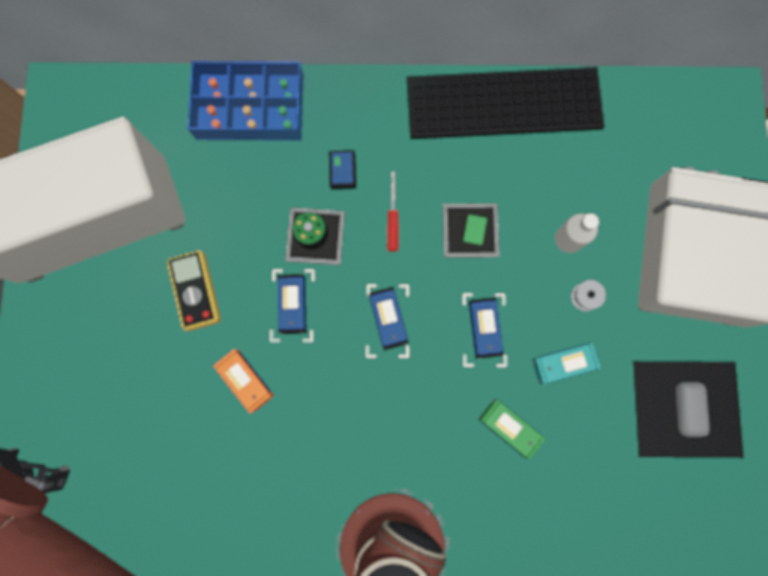

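View pics/side0.png

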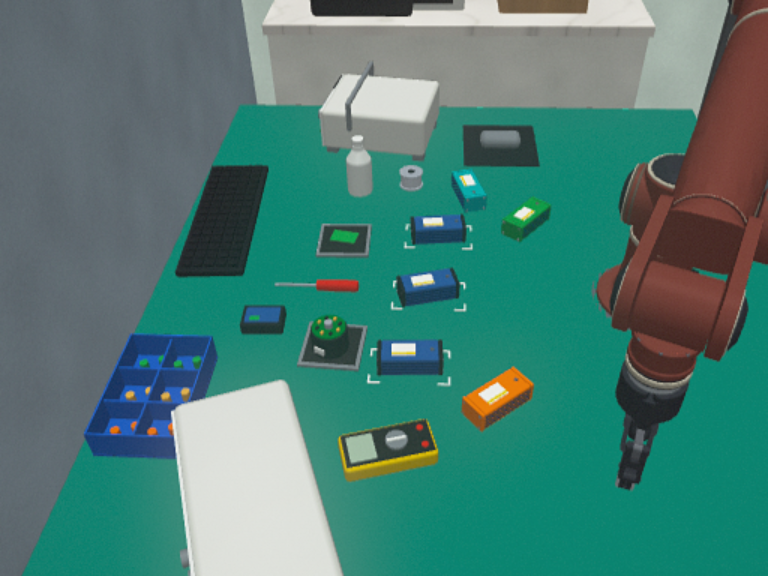

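The three blue cases are at top-view (291,304), (388,318) and (486,327) in the 768x576 picture. The orange one (242,380), turquoise one (567,363) and green one (512,428) are look-alikes. The motor stands on the left pad (315,236). The free pad with the green card is the right one (471,230).

Run:
```python
from h import *
def ray(n,uv,z):
    c=get_calibration(n);K=c["camera_matrix"];P=c["pose"]
    d=np.linalg.inv(K)@[uv[0],uv[1],1];d=P[:3,:3]@(d*[1,-1,-1]);o=P[:3,3]
    return (o+d*(z-o[2])/d[2])[:2]
def proj(n,X):
    c=get_calibration(n);p=np.linalg.inv(c["pose"])@np.r_[X,1];q=c["camera_matrix"]@(p[:3]*[1,-1,-1]);return q[:2]/q[2]
print({k for k in get_calibration("top")})
ims={n:grab_frame(n) for n in("top","side")}
print("tcp px x1.5",[proj(n,state()["tool_pos"])*1.5 for n in ims])
for n in ims:
  for q in("case_1","pad_left"):
    for r in regions_of(n,q):
        m=r["pixels"]; hue=cv2.cvtColor(ims[n],cv2.COLOR_RGB2HSV)[m]
        ys,xs=np.nonzero(m); z=.044 if q[0]=="c" else .008
        w=np.array([ray(n,p,z) for p in zip(xs,ys)],np.float32)
        print(n,q,round(r["score"],2),np.median(hue[:,0]),"px",xs.mean()*1.5,ys.mean()*1.5,"rect",cv2.minAreaRect((w*1000)))
t=ims["top"][170:260,170:350]; cv2.imwrite("pics/crop.png",cv2.resize(t[:,:,::-1],(800,400),interpolation=cv2.INTER_CUBIC))
```

```text
{'pose', 'camera_matrix'}
tcp px x1.5 [array([ 37.53820019, 461.63202878]), array([627.30154354, 452.80287315])]
top case_1 0.86 107.0 px 387.85526315789474 316.82456140350877 rect ((462.76080322265625, 9.608783721923828), (123.09849548339844, 58.44935989379883), 15.83446216583252)
top case_1 0.82 13.0 px 242.867816091954 380.323754789272 rect ((330.727294921875, 307.6065673828125), (127.23961639404297, 58.811954498291016), 39.99867630004883)
top case_1 0.7 107.0 px 291.1008064516129 303.48387096774195 rect ((490.8551025390625, 214.2683563232422), (126.9070816040039, 56.87562561035156), 1.7223643064498901)
top case_1 0.69 89.0 px 565.3570520965692 362.96759847522236 rect ((369.44708251953125, -355.2027282714844), (58.88917541503906, 135.6352081298828), 14.237471580505371)Traceback (most recent call last):
  File "<stdin>", line 16, in <module>
  File "<stdin>", line 3, in ray
ValueError: time passes only in moves, steps and waits
```

```bash
cat >> h.py <<'E'
CAL={n:get_calibration(n) for n in("top","side")}
def ray(n,uv,z):
    K=CAL[n]["camera_matrix"];P=CAL[n]["pose"]
    uv=np.asarray(uv,float).reshape(-1,2)
    d=np.c_[uv,np.ones(len(uv))]@np.linalg.inv(K).T*[1,-1,-1]@P[:3,:3].T;o=P[:3,3]
    return (o+d*((z-o[2])/d[:,2])[:,None])[:,:2]
E
python3 - <<'E'
from h import *
ims={n:grab_frame(n) for n in("top","side")}
for n in ims:
  for q in("case_1","pad_left"):
    for r in regions_of(n,q):
        m=r["pixels"]; hue=cv2.cvtColor(ims[n],cv2.COLOR_RGB2HSV)[m]
        ys,xs=np.nonzero(m); z=.044 if q[0]=="c" else .008
        w=ray(n,np.c_[xs,ys],z).astype(np.float32)*1000
        print(n,q,round(r["score"],2),np.median(hue[:,0]),"px",np.round([xs.mean()*1.5,ys.mean()*1.5]),"rect",np.round(np.hstack(cv2.minAreaRect(w)),1))
# top's pixel side-view of label (white) centres
for n,im in ims.items():
    hsv=cv2.cvtColor(im,cv2.COLOR_RGB2HSV)
    m=((hsv[...,2]>150)&(hsv[...,1]<130)).astype(np.uint8)
    k,_,st,ce=cv2.connectedComponentsWithStats(m)
    for i in range(1,k):
        if 30<st[i,4]<400: print(n,"white",st[i,4],np.round(ce[i]*1.5),np.round(ray(n,ce[i],.044),4))
t=ims["top"][170:260,170:350]; cv2.imwrite("pics/crop.png",cv2.resize(t[:,:,::-1],(800,400),interpolation=cv2.INTER_CUBIC))
E
```

```text
top case_1 0.92 107.0 px [485. 327.] rect [ 444.  -191.3  124.8   59.8    5.9]
top case_1 0.78 107.0 px [291. 303.] rect [489.6 215.8 124.5  60.1   1.7]
top case_1 0.68 66.0 px [511. 428.] rect [ 239.1 -239.8  126.3   55.1   51.4]
top case_1 0.66 107.0 px [388. 318.] rect [461.3  10.5 124.7  55.1  15.6]
top case_1 0.65 13.0 px [243. 381.] rect [330.9 306.  124.2  58.6  37.9]
top case_1 0.61 89.0 px [565. 363.] rect [ 370.9 -355.2   56.   131.3   14.2]
top pad_left 0.69 60.0 px [470. 230.] rect [ 6.615e+02 -1.697e+02  1.221e+02  1.174e+02  5.000e-01]
top pad_left 0.6 60.0 px [319. 241.] rect [644.8 173.6 119.6 121.4  86.5]
side case_1 0.95 102.0 px [427. 286.] rect [461.1  33.2 133.2  97.4  15. ]
side case_1 0.93 15.0 px [495. 398.] rect [332.9 327.5 148.7  77.7  40.9]
side case_1 0.9 90.0 px [468. 190.] rect [ 369.6 -331.4   68.8  178.3   15.3]
side case_1 0.89 102.0 px [438. 229.] rect [ 441.7 -167.3  126.3  106.8    5.4]
side case_1 0.81 104.0 px [409. 356.] rect [490.1 233.7 123.2  92.5   3.6]
side case_1 0.36 85.0 px [344. 240.] rect [ 652.1 -120.4  116.5  127.4    0.8]
side pad_
[... 1318 characters left out ...]
] [[ 0.281  -0.6074]]
top white 153 [393. 565.] [[-0.0242 -0.0029]]
side white 34 [357. 138.] [[ 0.6657 -0.569 ]]
side white 166 [358. 157.] [[ 0.6534 -0.4735]]
side white 55 [656. 171.] [[-0.1014 -0.4271]]
side white 91 [410. 170.] [[ 0.5134 -0.4097]]
side white 49 [468. 179.] [[ 0.3678 -0.3727]]
side white 72 [523. 213.] [[ 0.2443 -0.2335]]
side white 76 [432. 221.] [[ 0.4553 -0.1944]]
side white 99 [422. 279.] [[0.4731 0.0131]]
side white 96 [403. 347.] [[0.5033 0.213 ]]
side white 32 [403. 355.] [[0.5023 0.2325]]
side white 34 [445. 382.] [[0.4228 0.2979]]
side white 141 [492. 392.] [[0.3396 0.3176]]
side white 292 [360. 447.] [[0.5623 0.4459]]
side white 41 [395. 438.] [[0.5055 0.4238]]
```

View pics/crop.png

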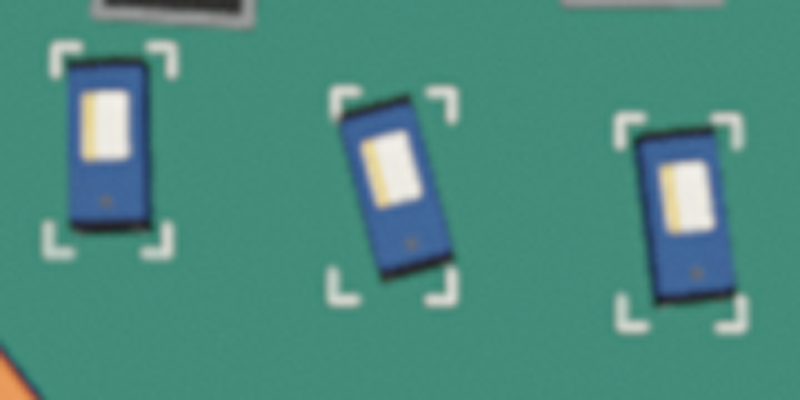

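The crop shows three plain blue cases with white and yellow labels, at about (108,145), (395,185) and (688,215) in the crop, and nothing else there is blue. All three fit the description, and both cameras agree on where they are. I'll start with the left one, A, at (0.490, 0.215) with yaw 0.03.

Call:
{"name": "apply_moves", "arguments": {
  "targets": [
    {"translation": [0,0,0],"twist": -0.86,"hand": 1},
    {"translation": [0,0,0],"twist": -0.86,"hand": 1},
    {"translation": [0,0,0],"twist": -0.86,"hand": 1},
    {"translation": [0,0,0],"twist": -0.87,"hand": 1},
    {"translation": [-0.286,-0.388,0],"twist": 0,"hand": 1},
    {"translation": [-0.286,-0.388,0],"twist": 0,"hand": 1},
    {"translation": [-0.286,-0.388,0],"twist": 0,"hand": 1},
    {"translation": [-0.286,-0.388,0],"twist": 0,"hand": 1}
  ]
}}

```text
time: 1.55
tool_pos: [0.3133, 0.4412, 0.2534]
tool_rot: [0.0, -0.016, 1.0, 0.0]
contact_force: [1.2, 0.4, 0.3]
gripper_width: 0.999
grasp_force: 0.0
```

Call:
{"name": "apply_moves", "arguments": {
  "targets": [
    {"translation": [-0.286,-0.388,0],"twist": 0,"hand": 1},
    {"translation": [-0.286,-0.388,0],"twist": 0,"hand": 1},
    {"translation": [-0.286,-0.388,0],"twist": 0,"hand": 1},
    {"translation": [-0.286,-0.388,0],"twist": 0,"hand": 1},
    {"translation": [-0.286,-0.388,0],"twist": 0,"hand": 1},
    {"translation": [-0.286,-0.388,0],"twist": 0,"hand": 1},
    {"translation": [0,0,0],"twist": 0,"hand": 1},
    {"translation": [0,0,0],"twist": 0,"hand": 1}
  ]
}}

```text
time: 2.35
tool_pos: [0.4915, 0.2143, 0.2533]
tool_rot: [-0.0, -0.014, 1.0, 0.0]
contact_force: [0.4, 0.9, -1.0]
gripper_width: 1.002
grasp_force: 0.0
```

Call:
{"name": "apply_moves", "arguments": {
  "targets": [
    {"translation": [0,0,0.4],"twist": 0,"hand": 1},
    {"translation": [0,0,0.4],"twist": 0,"hand": 1},
    {"translation": [0,0,0.4],"twist": 0,"hand": 1},
    {"translation": [0,0,0.4],"twist": 0,"hand": 1},
    {"translation": [0,0,0.4],"twist": 0,"hand": 1},
    {"translation": [0,0,0.23],"twist": 0,"hand": 1},
    {"translation": [0,0,0],"twist": 0,"hand": 1},
    {"translation": [0,0,0],"twist": 0,"hand": 0}
  ]
}}

```text
time: 3.15
tool_pos: [0.4907, 0.2162, 0.0307]
tool_rot: [-0.0, -0.016, 1.0, 0.0]
contact_force: [0.1, -1.2, -0.1]
gripper_width: 0.856
grasp_force: 0.0
```

Call:
{"name": "apply_moves", "arguments": {
  "targets": [
    {"translation": [0,0,0],"twist": 0,"hand": 0},
    {"translation": [0,0,0],"twist": 0,"hand": 0},
    {"translation": [0,0,0],"twist": 0,"hand": 0},
    {"translation": [0,0,0],"twist": 0,"hand": 0},
    {"translation": [0,0,0],"twist": 0,"hand": 0}
  ]
}}

```text
time: 3.65
tool_pos: [0.493, 0.216, 0.0331]
tool_rot: [0.002, -0.015, 1.0, 0.001]
contact_force: [-1.4, 1.9, 7.1]
gripper_width: 0.647
grasp_force: 66.4
```

Call:
{"name": "apply_moves", "arguments": {
  "targets": [
    {"translation": [0,0,-0.1],"twist": 0,"hand": 0},
    {"translation": [0,0,-0.25],"twist": 0,"hand": 0},
    {"translation": [0,0,-0.4],"twist": 0,"hand": 0},
    {"translation": [0,0,-0.3],"twist": 0,"hand": 0},
    {"translation": [0,0,-0.15],"twist": 0,"hand": 0},
    {"translation": [0,0,0],"twist": 0,"hand": 0},
    {"translation": [0,0,0],"twist": 0,"hand": 0}
  ]
}}

```text
time: 4.35
tool_pos: [0.4902, 0.2148, 0.1489]
tool_rot: [-0.001, -0.015, 1.0, -0.0]
contact_force: [-0.3, -0.7, -4.9]
gripper_width: 0.644
grasp_force: 65.4
```

```bash
cat >> h.py <<'E'
def st():
    s=state(); print(s["time"],np.round(s["tool_pos"],4),np.round(s["tool_rot"],3),"F",np.round(s["contact_force"],2),"T",np.round(s["ft_torque"],4),"w",round(s["gripper_width"],3),"g",round(s["grasp_force"],1))
E
python3 -c "
from h import *
st()"
```

```text
4.35 [0.4902 0.2148 0.1489] [-0.001 -0.015  1.    -0.   ] F [-0.33 -0.75 -4.93] T [ 0.0128 -0.0534  0.0118] w 0.644 g 65.4
```

Call:
{"name": "apply_moves", "arguments": {
  "targets": [
    {"translation": [0.1,0,0],"twist": 0,"hand": 0},
    {"translation": [0.2,0,0],"twist": 0,"hand": 0},
    {"translation": [0.3,0,0],"twist": 0,"hand": 0},
    {"translation": [0.4,0,0],"twist": 0,"hand": 0},
    {"translation": [0.5,0,0],"twist": 0,"hand": 0},
    {"translation": [0,0,0],"twist": 0,"hand": 0},
    {"translation": [0,0,0],"twist": 0,"hand": 0},
    {"translation": [0,0,0],"twist": 0,"hand": 0}
  ]
}}

```text
time: 5.15
tool_pos: [0.3411, 0.2105, 0.1497]
tool_rot: [-0.0, -0.015, 1.0, -0.0]
contact_force: [-1.1, -0.2, -2.9]
gripper_width: 0.645
grasp_force: 65.2
```

Call:
{"name": "apply_moves", "arguments": {
  "targets": [
    {"translation": [0,0,0],"twist": 0,"hand": 0},
    {"translation": [0,0,0],"twist": 0,"hand": 0}
  ]
}}

```text
time: 5.35
tool_pos: [0.3419, 0.2106, 0.1504]
tool_rot: [-0.0, -0.015, 1.0, -0.0]
contact_force: [-0.5, 0.2, -3.2]
gripper_width: 0.642
grasp_force: 65.2
```

```bash
python3 -c "
from h import *
st()"
```

```text
5.35 [0.3419 0.2106 0.1504] [-0.    -0.015  1.    -0.   ] F [-0.54  0.19 -3.2 ] T [-0.0131  0.0119  0.0293] w 0.642 g 65.2
```

Call:
{"name": "apply_moves", "arguments": {
  "targets": [
    {"translation": [-0.1,0,0],"twist": 0,"hand": 0},
    {"translation": [-0.2,0,0],"twist": 0,"hand": 0},
    {"translation": [-0.3,0,0],"twist": 0,"hand": 0},
    {"translation": [-0.4,0,0],"twist": 0,"hand": 0},
    {"translation": [-0.5,0,0],"twist": 0,"hand": 0},
    {"translation": [0,0,0],"twist": 0,"hand": 0},
    {"translation": [0,0,0],"twist": 0,"hand": 0},
    {"translation": [0,0,0],"twist": 0,"hand": 0}
  ]
}}

```text
time: 6.15
tool_pos: [0.4908, 0.215, 0.1498]
tool_rot: [-0.001, -0.015, 1.0, -0.0]
contact_force: [0.1, 0.2, -2.8]
gripper_width: 0.646
grasp_force: 65.1
```

Call:
{"name": "apply_moves", "arguments": {
  "targets": [
    {"translation": [0,0,0],"twist": 0,"hand": 0},
    {"translation": [0,0,0],"twist": 0,"hand": 0}
  ]
}}

```text
time: 6.35
tool_pos: [0.4905, 0.2152, 0.1509]
tool_rot: [0.001, -0.015, 1.0, 0.0]
contact_force: [0.3, 1.2, -3.3]
gripper_width: 0.644
grasp_force: 65.1
```

```bash
python3 -c "
from h import *
st()"
```

```text
6.35 [0.4905 0.2152 0.1509] [ 0.001 -0.015  1.     0.   ] F [ 0.34  1.18 -3.31] T [0.0203 0.0288 0.0077] w 0.644 g 65.1
```

Call:
{"name": "apply_moves", "arguments": {
  "targets": [
    {"translation": [0.2,0,0],"twist": 0,"hand": 0},
    {"translation": [0.35,0,0],"twist": 0,"hand": 0},
    {"translation": [0.5,0,0],"twist": 0,"hand": 0},
    {"translation": [-0.5,0,0],"twist": 0,"hand": 0},
    {"translation": [-0.4,0,0],"twist": 0,"hand": 0},
    {"translation": [-0.3,0,0],"twist": 0,"hand": 0},
    {"translation": [-0.2,0,0],"twist": 0,"hand": 0},
    {"translation": [-0.1,0,0],"twist": 0,"hand": 0}
  ]
}}

```text
time: 7.15
tool_pos: [0.5372, 0.2165, 0.1514]
tool_rot: [0.001, -0.015, 1.0, 0.0]
contact_force: [-0.6, 0.3, -3.3]
gripper_width: 0.649
grasp_force: 65.2
```

```bash
cat >> h.py <<'E'
def avg(k=9):
    L=[]
    for i in range(k):
        grab_frame("top"); s=state()
        if i>2: L.append(np.r_[s["contact_force"],s["ft_torque"]])
    st(); print("avg",np.round(np.mean(L,0),3),"sd",np.round(np.std(L,0),3))
E
python3 -c "
from h import *
avg()"
```

```text
7.6 [0.5354 0.2166 0.1502] [-0.    -0.015  1.    -0.   ] F [ 0.02  1.09 -3.13] T [ 0.0387 -0.0067 -0.0035] w 0.647 g 65.2
avg [ 0.165  0.331 -2.949  0.015  0.027 -0.005] sd [0.425 0.387 0.371 0.038 0.018 0.03 ]
```

Call:
{"name": "apply_moves", "arguments": {
  "targets": [
    {"translation": [-0.2,0,0],"twist": 0,"hand": 0},
    {"translation": [-0.35,0,0],"twist": 0,"hand": 0},
    {"translation": [-0.5,0,0],"twist": 0,"hand": 0},
    {"translation": [0.5,0,0],"twist": 0,"hand": 0},
    {"translation": [0.4,0,0],"twist": 0,"hand": 0},
    {"translation": [0.3,0,0],"twist": 0,"hand": 0},
    {"translation": [0.2,0,0],"twist": 0,"hand": 0},
    {"translation": [0.1,0,0],"twist": 0,"hand": 0}
  ]
}}

```text
time: 8.4
tool_pos: [0.4892, 0.2152, 0.1497]
tool_rot: [-0.001, -0.015, 1.0, -0.0]
contact_force: [0.1, -0.5, -3.0]
gripper_width: 0.644
grasp_force: 65.1
```

```bash
python3 -c "
from h import *
avg()"
```

```text
8.85 [0.4918 0.215  0.1504] [ 0.    -0.015  1.     0.   ] F [-0.08  0.45 -2.83] T [-0.0062  0.0546  0.0133] w 0.646 g 65.2
avg [ 0.317  0.056 -3.132  0.026 -0.009 -0.009] sd [0.237 0.437 0.428 0.021 0.029 0.016]
```

Case A is silent, at about 0.31 kg. I'll set it back down.

Call:
{"name": "apply_moves", "arguments": {
  "targets": [
    {"translation": [0,0,0.3],"twist": 0,"hand": 0},
    {"translation": [0,0,0.4],"twist": 0,"hand": 0},
    {"translation": [0,0,0.3],"twist": 0,"hand": 0},
    {"translation": [0,0,0.1],"twist": 0,"hand": 0},
    {"translation": [0,0,0.06],"twist": 0,"hand": 0},
    {"translation": [0,0,0.01],"twist": 0,"hand": 0},
    {"translation": [0,0,0],"twist": 0,"hand": 0},
    {"translation": [0,0,0],"twist": 0,"hand": 1}
  ]
}}

```text
time: 9.65
tool_pos: [0.4929, 0.2156, 0.0355]
tool_rot: [0.002, -0.015, 1.0, 0.001]
contact_force: [-0.4, -0.6, 0.4]
gripper_width: 0.799
grasp_force: 0.0
```

Call:
{"name": "apply_moves", "arguments": {
  "targets": [
    {"translation": [0,0,0],"twist": 0,"hand": 1},
    {"translation": [0,0,0],"twist": 0,"hand": 1},
    {"translation": [0,0,0],"twist": 0,"hand": 1},
    {"translation": [0,0,-0.1],"twist": 0,"hand": 1},
    {"translation": [0,0,-0.3],"twist": 0,"hand": 1},
    {"translation": [0,0,-0.4],"twist": 0,"hand": 1},
    {"translation": [0,0,-0.4],"twist": 0,"hand": 1}
  ]
}}

```text
time: 10.35
tool_pos: [0.4906, 0.215, 0.1549]
tool_rot: [-0.0, -0.015, 1.0, -0.0]
contact_force: [0.7, -0.2, 0.2]
gripper_width: 0.999
grasp_force: 0.0
```

Call:
{"name": "apply_moves", "arguments": {
  "targets": [
    {"translation": [0.069,-0.407,0],"twist": 0,"hand": 1},
    {"translation": [0.069,-0.407,0],"twist": 0,"hand": 1},
    {"translation": [0.069,-0.407,0],"twist": 0,"hand": 1},
    {"translation": [0.069,-0.407,0],"twist": 0,"hand": 1},
    {"translation": [0.069,-0.407,0],"twist": 0,"hand": 1},
    {"translation": [0,0,0],"twist": -0.82,"hand": 1},
    {"translation": [0,0,0],"twist": -0.82,"hand": 1},
    {"translation": [0,0,0],"twist": -0.81,"hand": 1}
  ]
}}

```text
time: 11.15
tool_pos: [0.4628, 0.01, 0.1542]
tool_rot: [0.001, -0.138, 0.99, -0.0]
contact_force: [-0.2, 0.7, 0.3]
gripper_width: 0.998
grasp_force: 0.0
```

Run:
```python
from h import *
f=grab_frame("side"); cv2.imwrite("pics/side1.png",cv2.resize(f[120:320,180:380,::-1],(600,600))); st()
```

```text
11.2 [0.4628 0.0103 0.1541] [ 0.    -0.139  0.99  -0.   ] F [0.18 0.35 0.2 ] T [ 0.0169 -0.006   0.0093] w 0.998 g 0.0
```

View pics/side1.png

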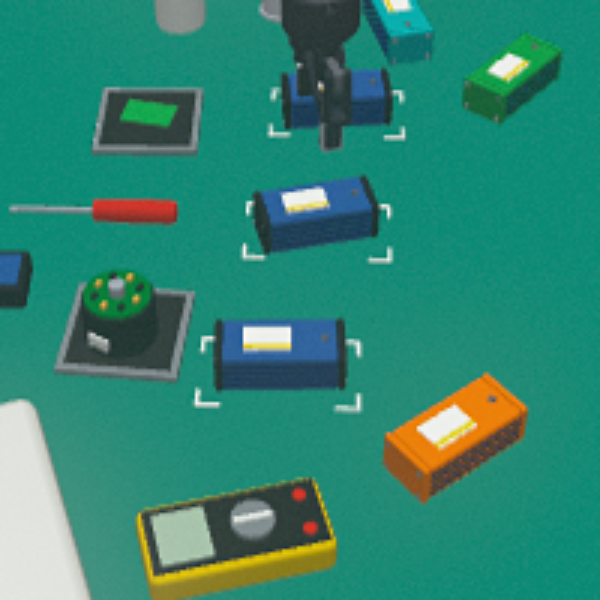

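Case A sits flat in its corner marks at (280,355), where it stood. The gripper is over the middle case, B. I'll go down, grip it and lift.

Call:
{"name": "apply_moves", "arguments": {
  "targets": [
    {"translation": [0,0,0.4],"twist": 0,"hand": 1},
    {"translation": [0,0,0.4],"twist": 0,"hand": 1},
    {"translation": [0,0,0.3],"twist": 0,"hand": 1},
    {"translation": [0,0,0.1],"twist": 0,"hand": 1},
    {"translation": [0,0,0],"twist": 0,"hand": 1},
    {"translation": [0,0,0],"twist": 0,"hand": 0},
    {"translation": [0,0,0],"twist": 0,"hand": 0},
    {"translation": [0,0,0],"twist": 0,"hand": 0}
  ]
}}

```text
time: 12.0
tool_pos: [0.4648, 0.0104, 0.0358]
tool_rot: [0.002, -0.137, 0.991, -0.001]
contact_force: [-0.7, 0.2, 3.9]
gripper_width: 0.645
grasp_force: 65.6
```

Call:
{"name": "apply_moves", "arguments": {
  "targets": [
    {"translation": [0,0,0],"twist": 0,"hand": 0},
    {"translation": [0,0,0],"twist": 0,"hand": 0},
    {"translation": [0,0,0],"twist": 0,"hand": 0}
  ]
}}

```text
time: 12.3
tool_pos: [0.4648, 0.0104, 0.0358]
tool_rot: [0.002, -0.137, 0.991, -0.001]
contact_force: [-1.2, -0.0, 6.6]
gripper_width: 0.642
grasp_force: 66.0
```

Call:
{"name": "apply_moves", "arguments": {
  "targets": [
    {"translation": [0,0,-0.1],"twist": 0,"hand": 0},
    {"translation": [0,0,-0.25],"twist": 0,"hand": 0},
    {"translation": [0,0,-0.4],"twist": 0,"hand": 0},
    {"translation": [0,0,-0.3],"twist": 0,"hand": 0},
    {"translation": [0,0,-0.15],"twist": 0,"hand": 0},
    {"translation": [0,0,0],"twist": 0,"hand": 0},
    {"translation": [0,0,0],"twist": 0,"hand": 0}
  ]
}}

```text
time: 13.0
tool_pos: [0.4619, 0.0108, 0.152]
tool_rot: [-0.001, -0.137, 0.991, 0.0]
contact_force: [-0.5, -0.2, -3.2]
gripper_width: 0.643
grasp_force: 65.1
```

```bash
python3 -c "
from h import *
avg()"
```

```text
13.45 [0.4625 0.0106 0.1528] [-0.    -0.137  0.991  0.   ] F [-0.07 -1.16 -3.1 ] T [-0.023  -0.0581 -0.0339] w 0.644 g 65.1
avg [ 0.028 -0.286 -2.475  0.01  -0.038 -0.03 ] sd [0.5   0.551 0.54  0.018 0.024 0.027]
```

Call:
{"name": "apply_moves", "arguments": {
  "targets": [
    {"translation": [-0.2,0,0],"twist": 0,"hand": 0},
    {"translation": [-0.4,0,0],"twist": 0,"hand": 0},
    {"translation": [-0.2,0,0],"twist": 0,"hand": 0},
    {"translation": [0,0,0],"twist": 0,"hand": 0}
  ]
}}

```text
time: 13.85
tool_pos: [0.5418, 0.0328, 0.1536]
tool_rot: [0.001, -0.138, 0.99, -0.0]
contact_force: [-0.1, 0.4, -2.2]
gripper_width: 0.644
grasp_force: 65.0
```

Call:
{"name": "apply_moves", "arguments": {
  "targets": [
    {"translation": [0.2,0,0],"twist": 0,"hand": 0},
    {"translation": [0.35,0,0],"twist": 0,"hand": 0},
    {"translation": [0.5,0,0],"twist": 0,"hand": 0},
    {"translation": [-0.5,0,0],"twist": 0,"hand": 0},
    {"translation": [-0.4,0,0],"twist": 0,"hand": 0},
    {"translation": [-0.3,0,0],"twist": 0,"hand": 0},
    {"translation": [-0.2,0,0],"twist": 0,"hand": 0},
    {"translation": [-0.1,0,0],"twist": 0,"hand": 0}
  ]
}}

```text
time: 14.65
tool_pos: [0.5837, 0.0448, 0.1534]
tool_rot: [0.0, -0.137, 0.991, -0.0]
contact_force: [-0.1, 0.2, -2.1]
gripper_width: 0.646
grasp_force: 64.9
```

```bash
python3 -c "
from h import *
avg()"
```

```text
15.1 [0.5825 0.0444 0.1532] [-0.    -0.137  0.991 -0.   ] F [ 0.04 -0.03 -2.26] T [ 0.0219 -0.008  -0.0102] w 0.646 g 64.9
avg [-0.32   0.014 -2.593  0.013  0.01  -0.004] sd [0.333 0.398 0.313 0.021 0.032 0.033]
```

Call:
{"name": "apply_moves", "arguments": {
  "targets": [
    {"translation": [-0.2,0,0],"twist": 0,"hand": 0},
    {"translation": [-0.35,0,0],"twist": 0,"hand": 0},
    {"translation": [-0.5,0,0],"twist": 0,"hand": 0},
    {"translation": [0.5,0,0],"twist": 0,"hand": 0},
    {"translation": [0.4,0,0],"twist": 0,"hand": 0},
    {"translation": [0.3,0,0],"twist": 0,"hand": 0},
    {"translation": [0.2,0,0],"twist": 0,"hand": 0},
    {"translation": [0.1,0,0],"twist": 0,"hand": 0}
  ]
}}

```text
time: 15.9
tool_pos: [0.5381, 0.032, 0.1528]
tool_rot: [-0.001, -0.137, 0.991, 0.0]
contact_force: [0.1, 0.2, -2.4]
gripper_width: 0.646
grasp_force: 64.9
```

```bash
python3 -c "
from h import *
avg()"
```

```text
16.35 [0.5403 0.0325 0.1534] [ 0.    -0.137  0.991 -0.   ] F [-0.57 -0.24 -2.45] T [ 0.0307 -0.0292 -0.0396] w 0.653 g 64.9
avg [ 0.04  -0.085 -2.309  0.016 -0.012 -0.009] sd [0.347 0.259 0.431 0.02  0.011 0.027]
```

Case B is silent too, and at 0.24 kg it is lighter than a rattler could be. I'll return it to its place.

Call:
{"name": "apply_moves", "arguments": {
  "targets": [
    {"translation": [0.2,0,0],"twist": 0,"hand": 0},
    {"translation": [0.4,0,0],"twist": 0,"hand": 0},
    {"translation": [0.2,0,0],"twist": 0,"hand": 0},
    {"translation": [0,0,0.2],"twist": 0,"hand": 0},
    {"translation": [0,0,0.4],"twist": 0,"hand": 0},
    {"translation": [0,0,0.35],"twist": 0,"hand": 0},
    {"translation": [0,0,0.15],"twist": 0,"hand": 0},
    {"translation": [0,0,0.07],"twist": 0,"hand": 0}
  ]
}}

```text
time: 17.15
tool_pos: [0.4607, 0.011, 0.0357]
tool_rot: [-0.004, -0.137, 0.991, 0.001]
contact_force: [-22.7, 2.4, 40.2]
gripper_width: 0.647
grasp_force: 70.3
```

Call:
{"name": "apply_moves", "arguments": {
  "targets": [
    {"translation": [0,0,0],"twist": 0,"hand": 0},
    {"translation": [0,0,0],"twist": 0,"hand": 1},
    {"translation": [0,0,0],"twist": 0,"hand": 1},
    {"translation": [0,0,0],"twist": 0,"hand": 1},
    {"translation": [0,0,-0.1],"twist": 0,"hand": 1},
    {"translation": [0,0,-0.3],"twist": 0,"hand": 1},
    {"translation": [0,0,-0.4],"twist": 0,"hand": 1},
    {"translation": [0,0,-0.4],"twist": 0,"hand": 1}
  ]
}}

```text
time: 17.95
tool_pos: [0.4623, 0.0107, 0.1581]
tool_rot: [-0.0, -0.137, 0.991, 0.0]
contact_force: [0.8, -0.1, 0.2]
gripper_width: 1.001
grasp_force: 0.0
```

```bash
python3 -c "
from h import *
st(); p=state()['tool_pos']
R=-.993,-.0
from scipy.spatial.transform import Rotation as R
q=state()['tool_rot']; M=R.from_quat(np.r_[q[1:],q[0]]).as_matrix()
print(M.T@(np.array([.444,-.191,p[2]])-p), np.arctan2(-M[1,0],-M[0,0]))"
```

```text
17.95 [0.4623 0.0107 0.1581] [-0.    -0.137  0.991  0.   ] F [ 0.8 -0.1  0.2] T [-0.0223 -0.0234  0.0455] w 1.001 g 0.0
[ 7.24389596e-02 -1.89103016e-01  5.86200298e-06] 0.2751556567733073
```

Call:
{"name": "apply_moves", "arguments": {
  "targets": [
    {"translation": [0.145,-0.378,0],"twist": 0,"hand": 1},
    {"translation": [0.145,-0.378,0],"twist": 0,"hand": 1},
    {"translation": [0.145,-0.378,0],"twist": 0,"hand": 1},
    {"translation": [0.145,-0.378,0],"twist": 0,"hand": 1},
    {"translation": [0.145,-0.378,0],"twist": 0,"hand": 1},
    {"translation": [0,0,0],"twist": 0.88,"hand": 1},
    {"translation": [0,0,0],"twist": 0.87,"hand": 1},
    {"translation": [0,0,0],"twist": 0,"hand": 1}
  ]
}}

```text
time: 18.75
tool_pos: [0.4444, -0.1915, 0.1572]
tool_rot: [0.0, -0.05, 0.999, -0.0]
contact_force: [-0.1, -0.6, 0.3]
gripper_width: 0.998
grasp_force: 0.0
```

Run:
```python
from h import *
f=grab_frame("side"); cv2.imwrite("pics/side2.png",cv2.resize(f[100:300,180:380,::-1],(600,600))); st()
```

```text
18.8 [ 0.4444 -0.1912  0.1571] [ 0.    -0.051  0.999 -0.   ] F [0.46 0.23 0.77] T [-0.0225  0.0047  0.0087] w 1.003 g 0.0
```

View pics/side2.png

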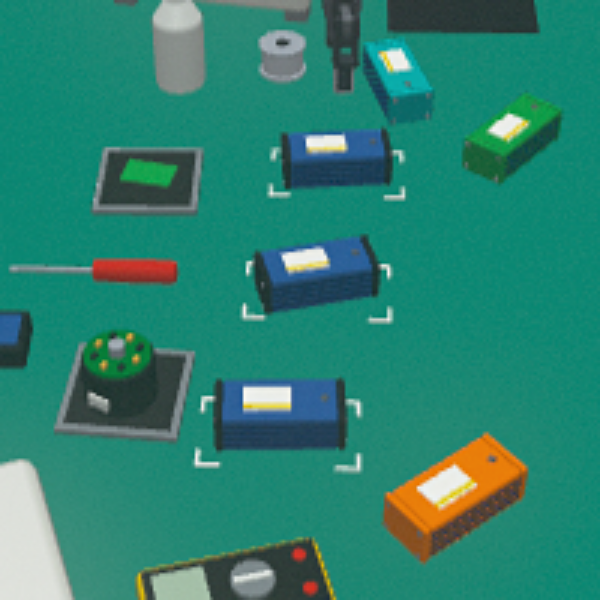

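Cases A at (280,415) and B at (318,275) lie flat in their corner marks, unchanged. Case C is at (337,158), below the gripper. I'll grip it next.

Call:
{"name": "apply_moves", "arguments": {
  "targets": [
    {"translation": [0,0,0.4],"twist": 0,"hand": 1},
    {"translation": [0,0,0.4],"twist": 0,"hand": 1},
    {"translation": [0,0,0.3],"twist": 0,"hand": 1},
    {"translation": [0,0,0.12],"twist": 0,"hand": 1},
    {"translation": [0,0,0],"twist": 0,"hand": 1},
    {"translation": [0,0,0],"twist": 0,"hand": 0},
    {"translation": [0,0,0],"twist": 0,"hand": 0},
    {"translation": [0,0,0],"twist": 0,"hand": 0}
  ]
}}

```text
time: 19.6
tool_pos: [0.4464, -0.1925, 0.0372]
tool_rot: [0.002, -0.05, 0.999, -0.002]
contact_force: [-0.3, -0.5, 4.1]
gripper_width: 0.645
grasp_force: 67.4
```

Call:
{"name": "apply_moves", "arguments": {
  "targets": [
    {"translation": [0,0,0],"twist": 0,"hand": 0},
    {"translation": [0,0,0],"twist": 0,"hand": 0},
    {"translation": [0,0,-0.1],"twist": 0,"hand": 0},
    {"translation": [0,0,-0.25],"twist": 0,"hand": 0},
    {"translation": [0,0,-0.4],"twist": 0,"hand": 0},
    {"translation": [0,0,-0.3],"twist": 0,"hand": 0},
    {"translation": [0,0,-0.15],"twist": 0,"hand": 0},
    {"translation": [0,0,0],"twist": 0,"hand": 0}
  ]
}}

```text
time: 20.4
tool_pos: [0.4452, -0.1913, 0.1563]
tool_rot: [0.002, -0.05, 0.999, -0.001]
contact_force: [-0.4, 0.1, -6.7]
gripper_width: 0.643
grasp_force: 66.3
```

Call:
{"name": "apply_moves", "arguments": {
  "targets": [
    {"translation": [0.2,0,0],"twist": 0,"hand": 0},
    {"translation": [0.35,0,0],"twist": 0,"hand": 0},
    {"translation": [0.5,0,0],"twist": 0,"hand": 0},
    {"translation": [-0.5,0,0],"twist": 0,"hand": 0},
    {"translation": [-0.4,0,0],"twist": 0,"hand": 0},
    {"translation": [-0.3,0,0],"twist": 0,"hand": 0},
    {"translation": [-0.2,0,0],"twist": 0,"hand": 0},
    {"translation": [-0.1,0,0],"twist": 0,"hand": 0}
  ]
}}

```text
time: 21.2
tool_pos: [0.4889, -0.1854, 0.1514]
tool_rot: [-0.002, -0.05, 0.999, 0.001]
contact_force: [0.4, 1.0, -6.8]
gripper_width: 0.643
grasp_force: 67.8
```

```bash
python3 -c "
from h import *
avg()"
```

```text
21.65 [ 0.4885 -0.1865  0.1542] [-0.    -0.05   0.999  0.   ] F [ 0.31  0.58 -5.83] T [0.0137 0.0701 0.0263] w 0.644 g 67.8
avg [ 0.397  0.081 -6.22   0.007  0.038  0.   ] sd [0.313 0.633 0.46  0.029 0.031 0.017]
```

Call:
{"name": "apply_moves", "arguments": {
  "targets": [
    {"translation": [-0.2,0,0],"twist": 0,"hand": 0},
    {"translation": [-0.35,0,0],"twist": 0,"hand": 0},
    {"translation": [-0.5,0,0],"twist": 0,"hand": 0},
    {"translation": [0.5,0,0],"twist": 0,"hand": 0},
    {"translation": [0.4,0,0],"twist": 0,"hand": 0},
    {"translation": [0.3,0,0],"twist": 0,"hand": 0},
    {"translation": [0.2,0,0],"twist": 0,"hand": 0},
    {"translation": [0.1,0,0],"twist": 0,"hand": 0}
  ]
}}

```text
time: 22.45
tool_pos: [0.4427, -0.191, 0.154]
tool_rot: [-0.0, -0.049, 0.999, 0.0]
contact_force: [-0.2, 0.4, -5.9]
gripper_width: 0.644
grasp_force: 68.7
```

```bash
python3 -c "
from h import *
avg()"
```

```text
22.9 [ 0.445  -0.1909  0.1545] [ 0.    -0.05   0.999 -0.   ] F [ 0.1  -0.31 -5.51] T [ 0.024  -0.0468  0.0109] w 0.645 g 68.7
avg [-0.355 -0.026 -5.846  0.006 -0.035  0.008] sd [0.605 0.404 0.577 0.026 0.072 0.013]
```

Call:
{"name": "apply_moves", "arguments": {
  "targets": [
    {"translation": [-0.1,0,0],"twist": 0,"hand": 0},
    {"translation": [-0.2,0,0],"twist": 0,"hand": 0},
    {"translation": [-0.3,0,0],"twist": 0,"hand": 0},
    {"translation": [-0.4,0,0],"twist": 0,"hand": 0},
    {"translation": [-0.5,0,0],"twist": 0,"hand": 0},
    {"translation": [0,0,0],"twist": 0,"hand": 0},
    {"translation": [0,0,0],"twist": 0,"hand": 0},
    {"translation": [0,0,0],"twist": 0,"hand": 0}
  ]
}}

```text
time: 23.7
tool_pos: [0.5934, -0.1756, 0.1537]
tool_rot: [-0.001, -0.05, 0.999, 0.0]
contact_force: [-0.1, 0.3, -5.7]
gripper_width: 0.646
grasp_force: 68.7
```

```bash
python3 -c "
from h import *
avg(15)"
```

```text
24.45 [ 0.5936 -0.1759  0.1543] [-0.    -0.05   0.999 -0.   ] F [-0.19 -0.04 -6.2 ] T [ 0.0142  0.1185 -0.0197] w 0.645 g 68.7
avg [-0.141 -0.242 -6.004  0.008  0.076 -0.008] sd [0.587 0.477 0.801 0.027 0.031 0.02 ]
```

Call:
{"name": "apply_moves", "arguments": {
  "targets": [
    {"translation": [0.1,0,0],"twist": 0,"hand": 0},
    {"translation": [0.2,0,0],"twist": 0,"hand": 0},
    {"translation": [0.3,0,0],"twist": 0,"hand": 0},
    {"translation": [0.4,0,0],"twist": 0,"hand": 0},
    {"translation": [0.5,0,0],"twist": 0,"hand": 0},
    {"translation": [0,0,0],"twist": 0,"hand": 0},
    {"translation": [0,0,0],"twist": 0,"hand": 0},
    {"translation": [0,0,0],"twist": 0,"hand": 0}
  ]
}}

```text
time: 25.25
tool_pos: [0.445, -0.1914, 0.1553]
tool_rot: [0.001, -0.05, 0.999, -0.001]
contact_force: [-0.4, 0.4, -6.2]
gripper_width: 0.638
grasp_force: 68.6
```

```bash
python3 -c "
from h import *
avg(15)"
```

```text
26.0 [ 0.4443 -0.191   0.1543] [-0.    -0.05   0.999  0.   ] F [-0.61  1.19 -5.37] T [ 0.0183 -0.0655 -0.0439] w 0.643 g 68.6
avg [ 0.079  0.174 -5.96   0.    -0.048 -0.015] sd [0.393 0.704 0.428 0.028 0.013 0.024]
```

Case C rattles: the moment differs by 0.124 N m between the two holds, and its mass is 0.61 kg. I'll carry it to the free right pad.

Call:
{"name": "apply_moves", "arguments": {
  "targets": [
    {"translation": [-0.15,0,-0.03],"twist": 0,"hand": 0},
    {"translation": [-0.3,0,-0.04],"twist": 0,"hand": 0},
    {"translation": [-0.45,0,-0.03],"twist": 0,"hand": 0},
    {"translation": [-0.48,0,0],"twist": 0,"hand": 0},
    {"translation": [-0.4,0,0],"twist": 0,"hand": 0},
    {"translation": [-0.25,-0.01,0],"twist": 0,"hand": 0},
    {"translation": [-0.15,0,0],"twist": 0,"hand": 0},
    {"translation": [0,0,0],"twist": 0,"hand": 0}
  ]
}}

```text
time: 26.8
tool_pos: [0.6629, -0.1698, 0.1638]
tool_rot: [0.0, -0.051, 0.999, 0.0]
contact_force: [0.9, -0.0, -5.5]
gripper_width: 0.646
grasp_force: 68.8
```

Run:
```python
from h import *
avg(6)
f=grab_frame("side"); cv2.imwrite("pics/side3.png",cv2.resize(f[60:300,120:400,::-1],(700,600)))
```

```text
27.1 [ 0.6605 -0.1703  0.1642] [-0.    -0.05   0.999  0.   ] F [-0.24  0.19 -6.35] T [-0.0326  0.0098  0.0141] w 0.644 g 68.8
avg [-0.242 -0.008 -6.218 -0.009  0.046 -0.008] sd [0.208 0.147 0.142 0.021 0.031 0.038]
```

View pics/side3.png

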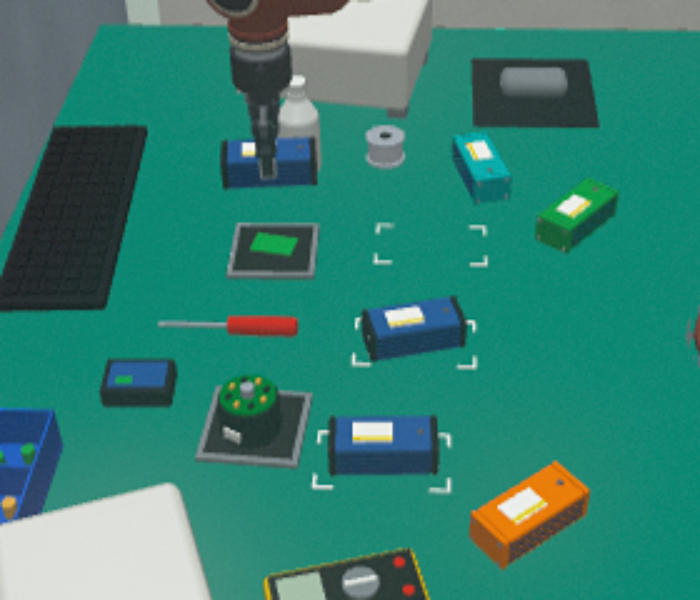

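Case C is held level at (268,162), above the free pad at (274,250). Cases A and B, the motor and the bystanders haven't moved. I'll let it settle for half a second and hand in.

Call:
{"name": "apply_moves", "arguments": {
  "targets": [
    {"translation": [0,0,0],"twist": 0,"hand": 0},
    {"translation": [0,0,0],"twist": 0,"hand": 0},
    {"translation": [0,0,0],"twist": 0,"hand": 0},
    {"translation": [0,0,0],"twist": 0,"hand": 0},
    {"translation": [0,0,0],"twist": 0,"hand": 0}
  ]
}}

```text
time: 27.65
tool_pos: [0.6614, -0.1702, 0.1643]
tool_rot: [0.0, -0.05, 0.999, -0.0]
contact_force: [-0.9, -0.1, -5.8]
gripper_width: 0.643
grasp_force: 68.8
```

```bash
python3 -c "
from h import *
st(); print(job_done())"
```

```text
27.65 [ 0.6614 -0.1702  0.1643] [ 0.    -0.05   0.999 -0.   ] F [-0.92 -0.1  -5.75] T [-0.0344  0.052  -0.0142] w 0.643 g 68.8
the job is handed in; nothing more can be done
None
```

The right-hand case rattles (moment shift 0.124 N m, 0.61 kg); I handed in at 27.65 s holding it level about 12 cm above the free right pad, with the two silent cases back in place, though setting the middle one down gave a brief 40 N reading (vertical) at the wrist.

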